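# Cure a ring under the self-parking lamp boom

### The job

The heavy curing lamp on the swing boom is parked at the robot's left-hand stop. Holding its spring-mounted lever by the wooden post, swing the lamp over the ring in the clamp and keep it above the ring for four seconds without a break, then take it on to the right-hand stop, letting it come to rest against the stop gently, and let go. Slam neither stop, keep gripper and arm off the boom tube and lamp head, and leave the ring block and everything else on the bench where they are.

Things in the scene. Friction and masses are not known exactly. Their poses are not given: they have to be found in the camera images.
- boom (a joint): Swing angle (rad) about the column. 0: boom along the stand's -x axis (towards the robot at yaw 0); positive swings the lamp to the robot's right (counter-clockwise from above). Stops at -0.40 (left, start) and +0.40 (right). 0 is the crest: gravity pulls the boom away from 0 to either stop with about 0.29*sin(angle) N m. Damping 0.006 N m s/rad, dry friction 0.002 N m.
- lever (a joint): Angle (rad) of the aluminium lever relative to the boom, same axis and sense; 0: straight above the boom. Torsion spring 0.18 N m/rad, relaxed at 0, damping 0.008 N m s/rad: torque on the boom = 0.18*lever. Range -1.1 to 1.1. Softer than gravity at the crest, so a lever held still does not hold the boom there. At the start about 0.
- grip (a point): Point on the axis of the wooden post (upright, round, 24 mm diameter) at the end of the lever, 220 mm from the hinge axis, about 273 mm above the bench; the lever plate's top is 33 mm below this point, the post's upper end 25 mm above it. Grasp here from above; the post may turn between the pads. Its direction from the pivot is the stand's -x axis turned by boom + lever.
- pivot (a point): Point on the hinge axis at boom height, 190 mm above the bench, fixed to the stand; its frame has the stand's yaw (-x is the boom's middle direction). The hinge axis leans 0.066 rad from vertical towards +x of this frame. Stand, bolted down: 160 mm square steel plate, steel column 28 mm thick, top 262 mm above the bench.
- lamp (a point): Centre of the lamp head's window, on the head's underside, 145 mm above the bench, 320 mm from the hinge axis. The head is a round black and aluminium housing at the boom's end, 92 mm diameter, 80 mm high, centred on the tube's axis line. The lamp is over the ring when this point is above point work.
- work (a point): Top of the brass ring (26 mm across) held upright in a small wooden clamp, on the middle of the block, 88 mm above the bench. It stands under the lamp's path, at a boom angle between about -0.1 and 0.1 rad.
- block: White ceramic tile (130 x 120 x 16 mm) carrying the dark soldering block, clamp and ring; origin at the centre of the tile's underside. Not fastened, 1.2 kg.
- tube (a point): Point on the boom tube's axis, 150 mm from the hinge axis. Horizontal aluminium tube, 22 mm diameter, from 24 to 279 mm from the hinge axis, 190 mm above the bench; the lever's underside runs 42 mm above its axis. Tube 0.2 kg, lamp head 1.3 kg (true masses up to 15 percent off); together about 0.14 kg m2 about the hinge.
- resin_jar: Bystander: small jar, 44 mm diameter, 55 mm high, near the stand; origin at its underside.
- tweezers: Bystander: steel tweezers lying near the stand, 140 mm long.
- pickle_bowl: Bystander: glass bowl, 100 mm diameter, 40 mm high, left side.
- dapping_weight: Bystander: stepped dark steel weight, 80 mm diameter, 46 mm high, left side.
- bur_stand: Bystander: round wooden bur holder, 68 mm diameter, 75 mm high, right side.
- hammer: Bystander: bench hammer lying at the right, 200 mm long.
- polish_tin: Bystander: round tin, 70 mm diameter, 50 mm high, left side.
There are look-alikes about, which are no part of the job. Leave any blue or orange look-alike of the block alone.

How it is judged:
On the way:
1. the lamp stays over the ring for four seconds (horizontal distance between lamp and work below 0.035 m), for 4 s.
At the end, for the whole second after the job is handed in: the boom rests against the right-hand stop (joint above 0.38 rad, slower than 0.05 rad/s), the lever is released, and the block is within 20 mm of where it stood; before that the lamp window stayed within 35 mm (horizontally) of the ring for 4 s without a break (value of joint boom above 0.38 rad and velocity of joint boom between -0.05 and 0.05 rad/s and distance of block from where it was at the start of the episode below 0.02 m); the robot touches nothing.
It fails at once if the boom slams the right-hand stop (faster than 0.35 rad/s within 0.04 rad of it) (value of joint boom above 0.36 rad and velocity of joint boom above 0.35 rad/s).
It fails at once if the boom slams back on the left-hand stop (faster than 0.35 rad/s within 0.04 rad of it) (value of joint boom below -0.36 rad and velocity of joint boom below -0.35 rad/s).
It fails at once if gripper or arm touches the lamp head or boom tube (contact force between any of boom_c1, boom_c2, boom_c3 and the fingers above 1 N or contact force between any of boom_c1, boom_c2, boom_c3 and the arm above 1 N).
It fails at once if the ring block is moved more than 20 mm (distance of block from where it was at the start of the episode above 0.02 m).
It fails at once if something else on the bench is moved more than 30 mm (distance of any of resin_jar, tweezers, pickle_bowl, dapping_weight, bur_stand, hammer, polish_tin from where it was at the start of the episode above 0.03 m).
It also fails if it takes over 70 s, if anything falls off the work surface, if the arm or the gripper's body presses on something with over 40 N, if the wrist force passes 120 N, or if a joint passes its speed limit or range.

### The arm

A 7-joint arm with a two-finger parallel gripper is mounted at the origin on the work surface. World frame = base frame: x ahead of the robot, y to its left, z up, the work surface at z = 0. Lengths are in m, angles in rad, forces in N, time in s.
With the tool pointing down it reaches from about 0.35 to 0.9 m from the base axis. Payload 8.1 kg.
Tool frame: the origin (TCP) lies at the very end of the fingers, on their centre line; the grasp point (between the pads) lies 19 mm behind it; z points along the fingers, y is the line along which they close (so a half turn about z gives the same grasp; the last joint's range is limited). The gripper opens to 92 mm and grips with 3 to 60 N. Pads are 19 mm wide; open, the fingers measure 130 mm over their backs; the gripper's body (75 mm by 190 mm) begins 47 mm behind the grasp point.
Start: joints at [1.246, 0.434, 0.025, 1.573, -0.012, 1.134, -0.075], TCP at [0.137, -0.61, 0.227] pointing down, gripper open.
Joint ranges: [-2.62, 2.62], [-0.44, 2.09], [-1.27, 1.32], [0.08, 2.57], [-1.32, 4.46], [0.12, 2], [-2.74, 2.74]. Speed limits (rad/s): [2.22, 2.22, 3.01, 3.01, 3.14, 3.14, 3.14].

### API

Orientations are given as a rotation vector (axis times angle).
In Python, from cell import arm gives the robot as it stands.
- The arm moves only by the tool carry_out, never from a script. Its argument "commands" is a list of rows, each a list of 7 numbers: the opening, from 0 (shut) to 1 (fully open), then the shift along the tool's x, y, z each as a share of 0.025 m, from -1 to 1, then the turn, a rotation vector about the tool's x, y, z each as a share of 0.1 rad, from -1 to 1. A call has 1 to 8 rows; each row shifts and turns the commanded pose from where the row before left it, along the tool's axes as they then stand; what a row does not reach is not made up. A row lasts 1/10 s, in which the tool goes at most 50 mm and 8.59 degrees, less where a joint would pass 70% of its speed; a pose out of reach is approached as far as the arm can. A call with a number of a shift or a turn outside -1 to 1 is refused whole. A call with a gripper value outside its range is refused whole. The fingers move at their own pace and stop on an object; "squeeze" is the grip in N (left out, the last holds). Time passes only in rows, so rows that do not move let the fingers close. It gives the time, the measured TCP pose, the force, the opening and the grip force at its end, in the units of the state.
- arm.observe(): the state, without advancing time (a new reading comes with each control period).
- arm.get_image(name): name is "scene" or "top" or "wrist"; returns a dict with "pixels" (384x512x3 uint8, red, green, blue), "range_z" (384x512 float32, m along the optical axis (not along the pixel's ray), 0 where there is no reading), "mtx" (3x3 intrinsics, pixels), "k1" (the pictures are not rectified: a ray, as slopes to the right and down, at radius r is drawn at 1 + k1 r^2 times it, then the intrinsics apply), "R" (3x3) and "t" (3): a world point X has camera coordinates R X + t; the wrist camera has in their place "tool_from_camera" (4x4, takes a point from camera to tool coordinates, whose origin is the TCP and whose axes are the flange's). Camera axes: x right, y down, z forward; pixel columns grow to the right and rows downward; lengths in m; the calibration is good to about 2 mm. A picture is of the moment at which its call begins: read the wrist's pose just before it.
- arm.sign_off(): hands the job in; it is judged then, once.
The state is a dict: "clock": time; "joints": joint angles; "dq": joint speeds; "joint_efforts": joint torques, N m; "position": TCP position; "ee_rot": TCP orientation; "force": force on the tool from outside, world axes, zero at the start; "ft_torque": the same for the moment, N m; "width": opening from 0.0 (shut) to 1.0 (fully open); "gripper_force": force on a finger pad.
Only numpy, scipy, OpenCV 4.12 (cv2) and the standard library are available. Lean on these libraries where they do the work, as an engineer would, in place of code of your own. Each camera call takes 0.05 s, during which the arm holds its last target. There are 200 camera calls.

## Working session

There is one attempt and no reset: what is moved stays moved. The work goes in short steps, Python scripts to look and compute and a tool call to move; the robot and the scene stay as the last step left them, time stands still between calls to the robot, and variables do not carry over. Pictures are saved under pics/ and viewed, at most 10 in all, crops included, and the job is handed in when it is done.

Besides the shell and the picture viewer there is one more tool, called after "Emit:" by a JSON object that holds its "op" and its "data". carry_out: Moves the arm, as the interface text tells. Shift numbers are shares of 0.025 m and turn numbers shares of 0.1 rad, none past 1 either way. Its arguments: {"type":"object","properties":{"commands":{"type":"array"},"squeeze":{"type":"number"}},"required":["commands"]}

```bash
ls; mkdir -p pics
python3 - <<'E'
from cell import arm
import cv2,numpy as np
s=arm.observe();print({k:np.round(v,3) for k,v in s.items()})
for n in("scene","top"):
    d=arm.get_image(n);np.savez(n+"0.npz",**d);cv2.imwrite(f"pics/{n}0.png",d["pixels"][...,::-1]);print(n,d["mtx"],d["k1"],d["R"],d["t"])
E
```

```text
pics
{'clock': np.float64(0.0), 'joints': array([ 1.246,  0.435,  0.025,  1.574, -0.012,  1.134, -0.075]), 'dq': array([ 0.002, -0.   , -0.   , -0.   ,  0.   , -0.   , -0.   ]), 'joint_efforts': array([-2.0000e-03, -6.6786e+01,  9.8400e-01, -3.1446e+01, -6.0000e-02,
        4.3000e-02,  0.0000e+00]), 'position': array([ 0.137, -0.609,  0.226]), 'ee_rot': array([-3.121e+00, -3.470e-01,  1.000e-03]), 'force': array([ 0.098, -0.121, -0.265]), 'ft_torque': array([-0.021,  0.029,  0.061]), 'gripper_force': np.float64(0.0), 'width': np.float64(0.998)}
scene [[472.73152631   0.         246.1273259 ]
 [  0.         472.73152631 188.63402457]
 [  0.           0.           1.        ]] 0.0040497404018302995 [[-0.44127579  0.89733669  0.00790871]
 [ 0.76461357  0.38059167 -0.5201116 ]
 [-0.46972521 -0.22346555 -0.85406169]] [ 0.22716251 -0.31368618  1.78775698]
top [[346.65877234   0.         254.12377609]
 [  0.         346.65877234 195.05190263]
 [  0.           0.           1.        ]] -0.02719414070273882 [[ 0.01363667 -0.99983009  0.01240304]
 [-0.98768399 -0.01540251 -0.15570198]
 [ 0.15586657 -0.01012703 -0.98772621]] [-0.00276703  0.57227316  1.15221493]
```

View pics/top0.png

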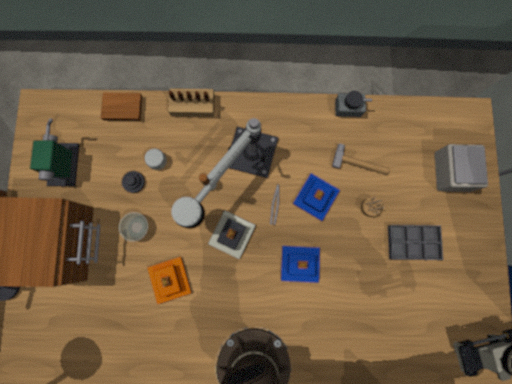

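View pics/scene0.png

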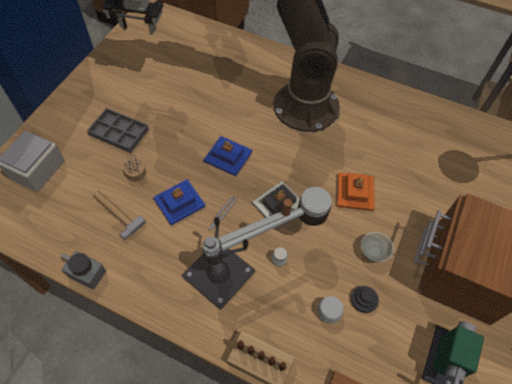

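The top view shows the stand column top at about (254,127), the lamp head at (187,212), the post near (204,179) and the white tile at (233,234). The look-alikes are blue at (316,196) and (301,264), and orange at (170,280). Only the one at (233,234) is white ceramic and under the lamp path, so that is the block. I'll confirm it in an enlarged crop and measure.

```bash
cat > h.py <<'E'
import numpy as np,cv2
def load(n): return dict(np.load(n+".npz"))
def rays(d,uv):
    K=d["mtx"];p=(np.atleast_2d(uv).astype(float)-K[:2,2])/[K[0,0],K[1,1]]
    q=p.copy()
    for _ in range(10): q=p/(1+d["k1"]*(q**2).sum(1,keepdims=True))
    return np.c_[q,np.ones(len(q))]
def cam(d): return -d["R"].T@d["t"]
def onplane(d,uv,z):
    c=cam(d);r=rays(d,uv)@d["R"]; return c+r*((z-c[2])/r[:,2])[:,None]
def cloud(d):
    H,W=d["range_z"].shape;v,u=np.mgrid[:H,:W]
    r=rays(d,np.c_[u.ravel(),v.ravel()])*d["range_z"].reshape(-1,1)
    return ((r-d["t"])@d["R"]).reshape(H,W,3)
E
python3 - <<'E'
from h import *
for n in("top","scene"):
    d=load(n+"0");P=cloud(d);im=d["pixels"]
    hsv=cv2.cvtColor(im,cv2.COLOR_RGB2HSV)
    Z=P[...,2];ok=d["range_z"]>0
    def st(name,m):
        m=m&ok;q=P[m]; print(n,name,m.sum(),q.mean(0).round(4),q.min(0).round(3),q.max(0).round(3))
    reg=(P[...,0]>.2)&(P[...,0]<.85)&(abs(P[...,1])<.35)
    st("all>.28",reg&(Z>.28)); st("coltop",reg&(Z>.25)&(Z<.275)); st("head top",reg&(Z>.215)&(Z<.24))
    w=(hsv[...,1]<40)&(hsv[...,2]>150)&reg&(Z<.03)&(Z>.005)
    n_,lab,stt,cen=cv2.connectedComponentsWithStats(w.astype(np.uint8))
    for i in range(1,n_):
        if stt[i,4]>30: print("white",stt[i],cen[i])
d=load("top0");c=d["pixels"][100:270,150:300,::-1]
a=cv2.resize(c,None,fx=3.5,fy=3.5,interpolation=cv2.INTER_CUBIC)
cv2.imwrite("pics/crop.png",a)
E
```

```text
top all>.28 68 [0.5779 0.1484 0.2952] [0.568 0.138 0.281] [0.589 0.16  0.3  ]
top coltop 94 [0.721  0.0338 0.2613] [ 0.567 -0.001  0.251] [0.767 0.154 0.275]
top head top 933 [0.5474 0.1648 0.2261] [ 0.453 -0.01   0.216] [0.769 0.247 0.24 ]
white [209 216  45  42 309] [231.44012945 239.69579288]
scene all>.28 79 [0.5849 0.1523 0.2942] [0.571 0.14  0.28 ] [0.595 0.163 0.301]
scene coltop 144 [0.7094 0.0541 0.2612] [0.578 0.    0.25 ] [0.768 0.162 0.275]
scene head top 1001 [0.5666 0.1579 0.2268] [ 0.453 -0.006  0.215] [0.776 0.249 0.24 ]
white [253 199  16  18  76] [261.46052632 207.85526316]
```

View pics/crop.png

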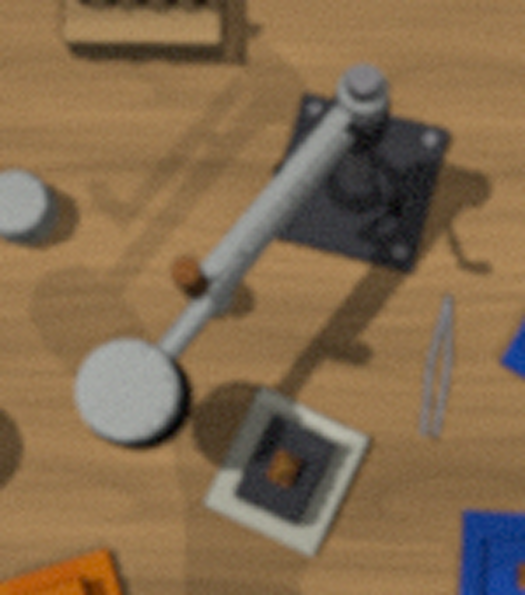

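The crop shows the white tile, with its dark block and brass ring at crop (288,470). That is the meant one: white, not blue or orange. The post is at (187,272), the lamp head at (130,392) and the plate corners at (305,93), (450,130) and (410,270).

Run:
```python
from h import *
def fit(q):
    A=np.c_[2*q,np.ones(len(q))];s=np.linalg.lstsq(A,(q**2).sum(1),rcond=None)[0];return s[:2],np.sqrt(s[2]+s[:2]@s[:2])
for n in("top","scene"):
    d=load(n+"0");P=cloud(d);Z=P[...,2];x,y=P[...,0],P[...,1]
    def circ(nm,m):
        q=P[m];(c,r)=cv2.minEnclosingCircle(q[:,:2].astype(np.float32)); print(n,nm,m.sum(),q[:,:2].mean(0).round(4),q[:,2].mean().round(4),np.round(c,4),round(r,4))
    circ("post",(Z>.292)&(Z<.31)&(np.hypot(x-.58,y-.15)<.03))
    circ("col",(Z>.256)&(Z<.27)&(np.hypot(x-.755,y)<.05))
    circ("head",(Z>.222)&(Z<.238)&(np.hypot(x-.5,y-.2)<.07))
    # bronze ring top
    circ("ring",(Z>.075)&(Z<.095)&(np.hypot(x-.43,y-.07)<.08))
d=load("top0")
f=lambda a:np.array(a)/3.5+[150,100]-.35
t=onplane(d,f([(267,388),(370,438),(312,555),(205,502)]),.016);print(t.round(4),t.mean(0))
s=onplane(d,f([(305,93),(450,130),(410,270)]),.012);print(s.round(4)); print("ctr",(s[0]+s[2])/2, "yaws",[np.arctan2(*(b-a)[[1,0]]) for a,b in((s[0],s[1]),(s[1],s[2]))])
print(np.linalg.norm(s[1]-s[0]),np.linalg.norm(s[2]-s[1]))
```

```text
top post 58 [0.5791 0.149 ] 0.2966 [0.5794 0.149 ] 0.012
top col 71 [0.7526 0.0114] 0.2618 [0.7526 0.0106] 0.0145
top head 258 [0.492  0.2008] 0.2233 [0.4931 0.2055] 0.0418
top ring 10 [0.4355 0.0816] 0.0862 [0.4356 0.0818] 0.011
scene post 59 [0.5834 0.1516] 0.2969 [0.5829 0.1515] 0.0117
scene col 91 [0.756  0.0139] 0.2613 [0.7551 0.0142] 0.0149
scene head 253 [0.4957 0.2041] 0.2238 [0.4975 0.2063] 0.0419
scene ring 12 [0.4407 0.0826] 0.0854 [0.4389 0.0831] 0.0113
[[ 5.203e-01  1.035e-01  1.600e-02]
 [ 4.718e-01 -5.000e-04  1.600e-02]
 [ 3.560e-01  5.500e-02  1.600e-02]
 [ 4.061e-01  1.618e-01  1.600e-02]] [0.43857103 0.07996217 0.016     ]
[[ 0.8318  0.0723  0.012 ]
 [ 0.7942 -0.0798  0.012 ]
 [ 0.6443 -0.0392  0.012 ]]
ctr [0.73808687 0.01653152 0.012     ] yaws [np.float64(-1.8134986070910937), np.float64(2.8769808704049287)]
0.1566723182178757 0.15527222118762682
```

```bash
cat >> h.py <<'E'
from scipy.spatial.transform import Rotation as Ro
def down(yaw): return Ro.from_euler('z',yaw)*Ro.from_rotvec([np.pi,0,0])
def pose(s): return np.array(s["position"]),Ro.from_rotvec(s["ee_rot"])
def plan(s,target,yaw,op=1,nmax=8,frac=.97):
    p,R=pose(s);T=np.array(target);Rt=down(yaw);out=[]
    for k in range(200):
        e=T-p;w=(R.inv()*Rt).as_rotvec();sh=R.inv().apply(e)
        n=max(1,np.ceil(abs(sh).max()/.025/frac-1e-6),np.ceil(abs(w).max()/.1/frac-1e-6))
        a=np.round(sh/.025/max(1,abs(sh).max()/.025/frac),2);b=np.round(w/.1/n,2)
        out.append([op,*a.tolist(),*b.tolist()]);p=p+R.apply(a*.025);R=R*Ro.from_rotvec(b*.1)
        if n==1:break
    print(len(out),"rows");print("\n".join(map(str,out[:nmax])))
PIV=np.array([.754,.0125]);PSI=-.253
E
python3 - <<'E'
from h import *;from cell import arm
plan(arm.observe(),[.35,-.25,.38],1.2,nmax=30)
E
```

```text
16 rows
[1, 0.91, -0.97, -0.49, -0.0, -0.0, -0.75]
[1, 0.97, -0.89, -0.48, -0.0, -0.0, -0.75]
[1, 0.97, -0.76, -0.45, -0.0, -0.0, -0.69]
[1, 0.97, -0.66, -0.43, -0.0, -0.0, -0.69]
[1, 0.97, -0.56, -0.41, -0.0, -0.0, -0.63]
[1, 0.97, -0.48, -0.4, -0.0, -0.0, -0.63]
[1, 0.97, -0.41, -0.39, -0.0, -0.0, -0.63]
[1, 0.97, -0.34, -0.38, -0.0, -0.0, -0.56]
[1, 0.97, -0.28, -0.37, -0.0, -0.0, -0.56]
[1, 0.97, -0.22, -0.37, -0.0, -0.0, -0.56]
[1, 0.97, -0.17, -0.36, -0.0, -0.0, -0.56]
[1, 0.97, -0.11, -0.36, -0.0, -0.0, -0.55]
[1, 0.97, -0.06, -0.36, -0.0, -0.0, -0.56]
[1, 0.97, -0.0, -0.36, -0.0, -0.0, -0.55]
[1, 0.97, 0.05, -0.35, -0.0, -0.01, -0.56]
[1, 0.49, 0.05, -0.18, -0.01, -0.0, -0.55]
```

Emit:
{"op": "carry_out", "data": {"commands": [[1, 0.91, -0.97, -0.9, 0, 0, -0.75], [1, 0.97, -0.89, -0.9, 0, 0, -0.75], [1, 0.97, -0.76, -0.9, 0, 0, -0.7], [1, 0.97, -0.66, -0.9, 0, 0, -0.7], [1, 0.97, -0.56, -0.8, 0, 0, -0.63], [1, 0.97, -0.48, -0.8, 0, 0, -0.63], [1, 0.97, -0.41, -0.4, 0, 0, -0.63], [1, 0.97, -0.34, 0, 0, 0, -0.56]]}}

```text
clock: 0.9
position: [0.2572, -0.4077, 0.3676]
ee_rot: [2.916, 1.165, 0.001]
force: [0.5, 0.4, -0.9]
width: 1.001
gripper_force: 0.0
```

Emit:
{"op": "carry_out", "data": {"commands": [[1, 0.97, -0.28, 0, 0, 0, -0.56], [1, 0.97, -0.22, 0, 0, 0, -0.56], [1, 0.97, -0.17, 0, 0, 0, -0.56], [1, 0.97, -0.11, 0, 0, 0, -0.55], [1, 0.97, -0.06, 0, 0, 0, -0.56], [1, 0.97, 0, 0, 0, 0, -0.55], [1, 0.97, 0.05, 0, 0, 0, -0.56], [1, 0.49, 0.05, 0, 0, 0, -0.55]]}}

```text
clock: 1.7
position: [0.3511, -0.2474, 0.3669]
ee_rot: [2.585, 1.785, 0.001]
force: [0.2, -0.3, -0.6]
width: 1.0
gripper_force: 0.0
```

Run:
```python
from h import *;from cell import arm
s=arm.observe();print(s["position"],s["joints"].round(2))
plan(s,[.581,.150,.37],2.47,nmax=30)
```

```text
[ 0.35108533 -0.24736188  0.36685602] [ 0.85  0.04 -0.37  1.75  0.01  1.35  0.11]
17 rows
[1, 0.97, 0.16, -0.01, 0.0, -0.0, -0.66]
[1, 0.97, 0.23, -0.01, 0.0, -0.0, -0.66]
[1, 0.97, 0.29, -0.01, 0.0, -0.0, -0.66]
[1, 0.97, 0.37, -0.01, 0.0, -0.0, -0.71]
[1, 0.97, 0.45, -0.01, 0.0, 0.0, -0.71]
[1, 0.97, 0.53, -0.01, 0.0, 0.0, -0.77]
[1, 0.97, 0.63, -0.01, 0.0, 0.0, -0.77]
[1, 0.97, 0.75, -0.01, 0.0, 0.0, -0.85]
[1, 0.97, 0.89, -0.01, 0.0, 0.0, -0.85]
[1, 0.89, 0.97, -0.0, 0.0, 0.0, -0.85]
[1, 0.75, 0.97, -0.0, 0.0, 0.0, -0.85]
[1, 0.63, 0.97, -0.01, 0.0, 0.0, -0.71]
[1, 0.53, 0.97, -0.0, 0.0, 0.0, -0.71]
[1, 0.45, 0.97, -0.01, 0.0, 0.0, -0.71]
[1, 0.37, 0.97, -0.0, 0.0, 0.0, -0.71]
[1, 0.29, 0.97, -0.01, 0.0, 0.0, -0.72]
[1, 0.12, 0.52, 0.0, 0.0, 0.0, -0.71]
```

Emit:
{"op": "carry_out", "data": {"commands": [[1, 0.97, 0.16, 0, 0, 0, -0.66], [1, 0.97, 0.23, 0, 0, 0, -0.66], [1, 0.97, 0.29, 0, 0, 0, -0.66], [1, 0.97, 0.37, 0, 0, 0, -0.71], [1, 0.97, 0.45, 0, 0, 0, -0.71], [1, 0.97, 0.53, 0, 0, 0, -0.77], [1, 0.97, 0.63, 0, 0, 0, -0.77], [1, 0.97, 0.75, 0, 0, 0, -0.85]]}}

```text
clock: 2.5
position: [0.4591, -0.0633, 0.3668]
ee_rot: [1.971, 2.447, 0.0]
force: [0.8, -0.3, 0.8]
width: 1.001
gripper_force: 0.0
```

Emit:
{"op": "carry_out", "data": {"commands": [[1, 0.97, 0.89, 0, 0, 0, -0.85], [1, 0.89, 0.97, 0, 0, 0, -0.85], [1, 0.75, 0.97, 0, 0, 0, -0.85], [1, 0.63, 0.97, 0, 0, 0, -0.71], [1, 0.53, 0.97, 0, 0, 0, -0.71], [1, 0.45, 0.97, 0, 0, 0, -0.71], [1, 0.37, 0.97, 0, 0, 0, -0.71], [1, 0, 0, 0, 0, 0, -0.7]]}}

```text
clock: 3.3
position: [0.5632, 0.1169, 0.3661]
ee_rot: [-1.14, -2.926, -0.004]
force: [-0.5, -0.7, -0.9]
width: 1.0
gripper_force: 0.0
```

Run:
```python
from h import *;from cell import arm
s=arm.observe();print(s["position"],s["joints"].round(2))
plan(s,[.581,.150,.36],2.47,nmax=30)
d=arm.get_image("wrist");np.savez("w0.npz",**d);cv2.imwrite("pics/w0.png",d["pixels"][...,::-1]);print(d["tool_from_camera"].round(3))
```

```text
[0.56322157 0.11686006 0.36613477] [ 0.25  0.38 -0.78  1.42  0.26  1.45  0.3 ]
2 rows
[1, 0.25, 0.97, 0.17, 0.01, -0.01, -0.36]
[1, 0.1, 0.49, 0.08, 0.01, -0.01, -0.35]
[[-0.    -0.97  -0.245  0.066]
 [ 1.    -0.001  0.    -0.   ]
 [-0.001 -0.245  0.97  -0.159]
 [ 0.     0.     0.     1.   ]]
```

View pics/w0.png

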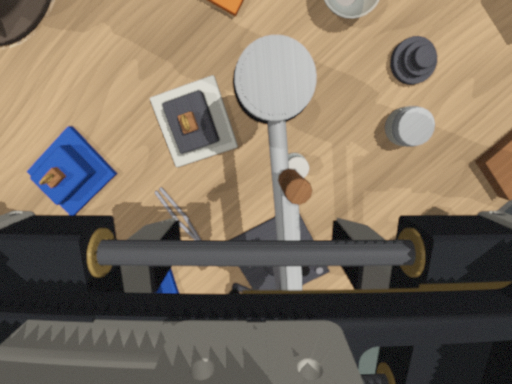

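The wrist view shows the post top at about (297,185), the lamp head at (276,79) and the white tile at (193,120). I'll measure the post and head from here.

Run:
```python
from h import *;from cell import arm
s=arm.observe();p,R=pose(s)
d=load("w0");M=np.eye(4);M[:3,:3]=R.as_matrix();M[:3,3]=p;M=M@d["tool_from_camera"];Mi=np.linalg.inv(M);d["R"]=Mi[:3,:3];d["t"]=Mi[:3,3]
P=cloud(d);Z=P[...,2];x,y=P[...,0],P[...,1]
for nm,m in(("post",(Z>.292)&(Z<.31)&(np.hypot(x-.58,y-.15)<.04)),("head",(Z>.222)&(Z<.238)&(np.hypot(x-.5,y-.2)<.07)),("ring",(Z>.075)&(Z<.1)&(np.hypot(x-.43,y-.07)<.08))):
    q=P[m];print(nm,m.sum(),q.mean(0).round(4),np.round(cv2.minEnclosingCircle(q[:,:2].astype(np.float32)),4) if 0 else cv2.minEnclosingCircle(q[:,:2].astype(np.float32)))
```

```text
post 600 [0.5783 0.1486 0.2969] ((0.5792485475540161, 0.14847174286842346), 0.012061968445777893)
head 2243 [0.4896 0.1957 0.2227] ((0.49373841285705566, 0.20431086421012878), 0.04179327189922333)
ring 56 [0.4391 0.0806 0.086 ] ((0.4384174644947052, 0.08088014274835587), 0.013072073459625244)
```

Emit:
{"op": "carry_out", "data": {"commands": [[1, 0.25, 0.97, 0, 0, 0, -0.36], [1, 0.1, 0.49, 0, 0, 0, -0.35], [1, 0, 0, 0, 0, 0, 0]]}}

```text
clock: 3.65
position: [0.5809, 0.1472, 0.3663]
ee_rot: [-1.044, -2.962, -0.001]
force: [-0.3, -0.2, 0.2]
width: 1.003
gripper_force: 0.0
```

Emit:
{"op": "carry_out", "data": {"commands": [[1, 0.08, 0.04, 0.9, 0, 0, 0], [1, 0, 0, 0.9, 0, 0, 0], [1, 0, 0, 0.9, 0, 0, 0], [1, 0, 0, 0.9, 0, 0, 0], [1, 0, 0, 0.85, 0, 0, 0], [1, 0, 0, 0, 0, 0, 0]]}}

```text
clock: 4.25
position: [0.5785, 0.1455, 0.2528]
ee_rot: [-1.05, -2.957, 0.006]
force: [0.2, -0.4, -0.4]
width: 1.0
gripper_force: 0.0
```

Emit:
{"op": "carry_out", "data": {"commands": [[0, 0, 0, 0, 0, 0, 0], [0, 0, 0, 0, 0, 0, 0], [0, 0, 0, 0, 0, 0, 0], [0, 0, 0, 0, 0, 0, 0], [0, 0, 0, 0, 0, 0, 0], [0, 0, 0, 0, 0, 0, 0], [0, 0, 0, 0, 0, 0, 0], [0, 0, 0, 0, 0, 0, 0]], "squeeze": 15}}

```text
clock: 5.05
position: [0.58, 0.1473, 0.2554]
ee_rot: [-1.049, -2.961, 0.0]
force: [0.1, 0.9, 0.6]
width: 0.353
gripper_force: 0.0
```

```bash
cat > b.py <<'E'
from h import *;from cell import arm
def meas():
    s=arm.observe();p,R=pose(s);t0=s["clock"]
    yaw=np.arctan2(*R.apply([1,0,0])[[1,0]])
    v=p[:2]-PIV;h=(np.arctan2(v[1],v[0])-np.pi-PSI+np.pi)%(2*np.pi)-np.pi
    out=[]
    for n in("top","scene"):
        d=arm.get_image(n);P=cloud(d);Z=P[...,2];x,y=P[...,0],P[...,1]
        m=(Z>.216)&(Z<.234)&(np.hypot(x-PIV[0],y-PIV[1])>.287)&(np.hypot(x-PIV[0],y-PIV[1])<.38)&(d["range_z"]>0)
        m&=(x<.6)&(abs(y-.1)<.25)
        if m.sum()>60:
            # largest component of flat head top
            k,lab,st,_=cv2.connectedComponentsWithStats(m.astype(np.uint8));i=1+st[1:,4].argmax();q=P[lab==i]
            c,r=cv2.minEnclosingCircle(q[:,:2].astype(np.float32));w=np.array(c)-PIV
            b=(np.arctan2(w[1],w[0])-PSI)%(2*np.pi)-np.pi
            out.append([n,(lab==i).sum(),np.round(c,4),round(r,4),round(float(np.hypot(*w)),4),round(float(b),4)])
        else: out.append([n,m.sum()])
    return s,t0,yaw,h,np.hypot(*v),out
if __name__=="__main__":
    s,t0,yaw,h,r,out=meas();print("t",round(t0,2),"h",h.round(4),"r",r.round(4),"yaw-err",(yaw-np.pi-PSI-h+np.pi)%(2*np.pi)-np.pi,"z",s["position"][2].round(4),"F",np.round(s["force"],1),s["width"].round(3))
    for o in out:print(*o)
E
python3 b.py
```

```text
Traceback (most recent call last):
  File "b.py", line 20, in <module>
    s,t0,yaw,h,r,out=meas();print("t",round(t0,2),"h",h.round(4),"r",r.round(4),"yaw-err",(yaw-np.pi-PSI-h+np.pi)%(2*np.pi)-np.pi,"z",s["position"][2].round(4),"F",np.round(s["force"],1),s["width"].round(3))
                                                                                                                                                                                           ^^^^^^^^^^^^^^^^
AttributeError: 'float' object has no attribute 'round'
```

Emit:
{"op": "carry_out", "data": {"commands": [[0, 0, 0, 0, 0, 0, 0], [0, 0, 0, 0, 0, 0, 0], [0, 0, 0, 0, 0, 0, 0], [0, 0, 0, 0, 0, 0, 0]]}}

```text
clock: 5.55
position: [0.58, 0.1473, 0.2554]
ee_rot: [-1.049, -2.961, 0.0]
force: [0.1, 0.3, 0.7]
width: 0.261
gripper_force: 15.0
```

```bash
sed -i 's/t0,2),"h",h.round(4)/t0,2),"h",round(float(h),4)/; s/r.round(4)/round(float(r),4)/; s/s\["width"\].round(3)/s["width"]/; s/s\["position"\]\[2\].round(4)/s["position"][2]/' b.py; python3 b.py
```

```text
t 5.55 h -0.4058 r 0.2201 yaw-err -0.022084714636135594 z 0.2554344558825384 F [0.1 0.3 0.7] 0.2606964896219548
top 543 [0.4931 0.2064] 0.0424 0.325 -0.3861
scene 457 [0.4943 0.2086] 0.0429 0.3254 -0.3936
```

```bash
cat > c.py <<'E'
# usage: c.py <mode> ...   ramp <hend> <n> | go <btarget> <T> [n]
import sys,json
from b import *
I,G,K,C,F=.14,.29,.18,.014,.002
C=.006
R0=.2201
def step(x,h,hd,dt):
    b,v,q=x;a=(G*np.sin(b)+K*(h-b)+.008*(hd-v)-C*v-F*np.tanh(v/.01)+q)/I
    v=v+a*dt;b=b+v*dt
    if b<-.4: b,v=-.4,max(v,0)
    if b>.4: b,v=.4,min(v,0)
    return np.array([b,v,q])
def prop(x,P,hs,dt):
    A=np.array([[1,dt,0],[(G-K)/I*dt,1-dt*(C+.008)/I,dt/I],[0,0,1]]);Q=np.diag([1e-7,2e-5,2e-6])*dt
    for i in range(len(hs)):
        x=step(x,hs[i],(hs[i]-hs[i-1])/dt if i else 0,dt);P=A@P@A.T+Q
    return x,P
S=None
try:S=json.load(open("st.json"))
except Exception:pass
s,t0,yaw,h,r,out=meas()
hm=float(h)+.006
bs=[o[-1]-.010 for o in out if len(o)>3 and .037<o[3]<.048]
tn=arm.observe()["clock"]
if S is None:
    p,Rm=pose(s);S=dict(x=[-.4,0,0],P=np.diag([1e-5,1e-6,1e-4]).tolist(),t=t0,hc=hm,rows=[])
x,P=np.array(S["x"]),np.array(S["P"]);dt=.01
# command history since S[t]
kt=[0]+[S["wait"]+.1*i for i in range(len(S["rows"])+1)] if S["rows"] else [0]
kh=[S["h0"],S["h0"]]+S["rows"] if S["rows"] else [S["hc"]]
ts=np.arange(0,t0+.025-S["t"],dt)
lag=.05
hs=np.interp(ts-lag,kt,kh)
x,P=prop(x,P,hs,dt)
xp=x.copy()
if bs:
    z=np.mean(bs);H=np.array([1,0,0]);k=P@H/(P[0,0]+.004**2)
    if not(x[0]<=-.4 and z<-.385): x=x+k*(z-x[0])
    P=P-np.outer(k,H@P)
hc=S["hc"]
print("t",round(t0,2),"hmeas",round(hm,3),"hcmd",round(hc,3),"r",round(float(r),4),"bmeas",np.round(bs,3),"pred",xp.round(3),"est",x.round(3),"F",np.round(s["force"],1))
for o in out: print(*o)
xs,Ps=x.copy(),P.copy()
x1=x.copy();wait=tn-(t0+.025)
for _ in range(int(round((wait+lag)/dt))): x1=step(x1,hc,0,dt)
m=sys.argv[1]
if m=="ramp": n=int(sys.argv[3]);hq=list(np.linspace(hc,float(sys.argv[2]),n+1)[1:])
else:
    bt,T=float(sys.argv[2]),float(sys.argv[3]);n=int(sys.argv[4]) if len(sys.argv)>4 else 8
    b,v,q=x1;a0=(G*np.sin(b)+K*(hc-b)-(C+.008)*v+q)/I
    if b<=-.4 and v<=1e-6:a0=max(a0,0)
    M=np.array([[T**3,T**4,T**5],[3*T**2,4*T**3,5*T**4],[6*T,12*T**2,20*T**3]])
    c=np.linalg.solve(M,[bt-b-v*T-a0*T*T/2,-v-a0*T,-a0])
    pp=np.array([b,v,a0/2,*c]);f=np.polynomial.polynomial
    hq=[];last=hc
    for i in range(1,n+1):
        t=min(i*.1,T);B=f.polyval(t,pp);V=f.polyval(t,f.polyder(pp));A=f.polyval(t,f.polyder(pp,2))
        if i*.1>T:V=A=0
        hh=B+(I*A+C*V-G*np.sin(B)-q)/K
        last=last+np.clip(np.clip(hh,B-1,B+1)-last,-.095,.095);hq.append(float(last))
rows=[];hp=hc;hr=[]
for hh in hq:
    d=hh-hp
    y=round(-R0*np.sin(d)/.025,2);w=round(-d/.1,2);d2=np.arcsin(-y*.025/R0)
    rows.append([0,round(-R0*(1-np.cos(d2))/.025,2)+0.,y,0,0,0,w]);hp=hp+d2;hr.append(float(hp))
xx=x1
for i in range(n*10): xx=step(xx,np.interp(i*.01,np.arange(n+1)*.1,[hc]+hr),0,dt)
print("predicted end",xx.round(3),"h",np.round(hr,3));print(json.dumps(rows))
json.dump(dict(x=xs.tolist(),P=Ps.tolist(),t=t0+.025,hc=hp,h0=hc,rows=hr,wait=wait),open("st.json","w"))
E
rm -f st.json; python3 c.py ramp 0.12 8
```

```text
t 5.65 hmeas -0.4 hcmd -0.4 r 0.2201 bmeas [-0.397 -0.404] pred [-0.4  0.   0. ] est [-0.4  0.   0. ] F [ 0.8 -0.6  1.5]
top 545 [0.4936 0.2066] 0.0424 0.3248 -0.3874
scene 453 [0.4951 0.2079] 0.0428 0.3243 -0.3935
predicted end [-0.4  0.   0. ] h [-0.335 -0.27  -0.204 -0.14  -0.075 -0.01   0.055  0.12 ]
[[0, -0.02, -0.57, 0, 0, 0, -0.65], [0, -0.02, -0.57, 0, 0, 0, -0.65], [0, -0.02, -0.58, 0, 0, 0, -0.65], [0, -0.02, -0.57, 0, 0, 0, -0.64], [0, -0.02, -0.57, 0, 0, 0, -0.65], [0, -0.02, -0.57, 0, 0, 0, -0.65], [0, -0.02, -0.57, 0, 0, 0, -0.65], [0, -0.02, -0.57, 0, 0, 0, -0.65]]
```

Emit:
{"op": "carry_out", "data": {"commands": [[0, -0.02, -0.57, 0, 0, 0, -0.65], [0, -0.02, -0.57, 0, 0, 0, -0.65], [0, -0.02, -0.58, 0, 0, 0, -0.65], [0, -0.02, -0.57, 0, 0, 0, -0.64], [0, -0.02, -0.57, 0, 0, 0, -0.65], [0, -0.02, -0.57, 0, 0, 0, -0.65], [0, -0.02, -0.57, 0, 0, 0, -0.65], [0, -0.02, -0.57, 0, 0, 0, -0.65]]}}

```text
clock: 6.55
position: [0.5363, 0.0434, 0.2564]
ee_rot: [0.251, 3.126, 0.002]
force: [9.4, -1.0, -1.7]
width: 0.254
gripper_force: 15.0
```

```bash
python3 c.py go 0.03 3.5 8
```

```text
t 6.55 hmeas 0.118 hcmd 0.12 r 0.2199 bmeas [-0.396 -0.403] pred [-0.4  0.   0. ] est [-0.4  0.   0. ] F [ 9.4 -1.  -1.7]
top 636 [0.4938 0.206 ] 0.0423 0.3242 -0.3865
scene 604 [0.4962 0.2068] 0.045 0.3228 -0.3928
predicted end [-0.372  0.096  0.   ] h [0.215 0.306 0.333 0.354 0.367 0.374 0.375 0.371]
[[0, -0.04, -0.84, 0, 0, 0, -0.95], [0, -0.04, -0.8, 0, 0, 0, -0.9], [0, 0.0, -0.24, 0, 0, 0, -0.27], [0, 0.0, -0.18, 0, 0, 0, -0.21], [0, 0.0, -0.12, 0, 0, 0, -0.14], [0, 0.0, -0.06, 0, 0, 0, -0.07], [0, 0.0, -0.01, 0, 0, 0, -0.01], [0, 0.0, 0.04, 0, 0, 0, 0.05]]
```

Emit:
{"op": "carry_out", "data": {"commands": [[0, -0.08, -0.84, 0, 0, 0, -0.95], [0, -0.06, -0.8, 0, 0, 0, -0.9], [0, 0.0, -0.24, 0, 0, 0, -0.27], [0, 0.0, -0.18, 0, 0, 0, -0.21], [0, 0.0, -0.12, 0, 0, 0, -0.14], [0, 0.0, -0.06, 0, 0, 0, -0.07], [0, 0.0, -0.01, 0, 0, 0, -0.01], [0, 0.0, 0.04, 0, 0, 0, 0.05]]}}

```text
clock: 7.45
position: [0.5352, -0.0106, 0.2559]
ee_rot: [-0.137, 3.135, 0.003]
force: [6.0, 1.1, -3.5]
width: 0.264
gripper_force: 15.1
```

```bash
python3 c.py go 0.03 2.7 6
```

```text
t 7.45 hmeas 0.364 hcmd 0.371 r 0.2201 bmeas [-0.344 -0.348] pred [-0.368  0.103  0.   ] est [-0.347  0.133  0.002] F [ 6.   1.1 -3.5]
top 641 [0.4835 0.1926] 0.0422 0.325 -0.3342
scene 599 [0.4844 0.1935] 0.0441 0.3247 -0.3381
predicted end [-0.211  0.21   0.002] h [0.322 0.28  0.239 0.199 0.161 0.123]
[[0, -0.01, 0.43, 0, 0, 0, 0.49], [0, -0.01, 0.37, 0, 0, 0, 0.42], [0, -0.01, 0.36, 0, 0, 0, 0.41], [0, -0.01, 0.35, 0, 0, 0, 0.4], [0, -0.01, 0.34, 0, 0, 0, 0.39], [0, -0.01, 0.33, 0, 0, 0, 0.37]]
```

Emit:
{"op": "carry_out", "data": {"commands": [[0, -0.01, 0.43, 0, 0, 0, 0.49], [0, -0.01, 0.37, 0, 0, 0, 0.42], [0, -0.01, 0.36, 0, 0, 0, 0.41], [0, -0.01, 0.35, 0, 0, 0, 0.4], [0, -0.01, 0.34, 0, 0, 0, 0.39], [0, -0.01, 0.33, 0, 0, 0, 0.37]]}}

```text
clock: 8.15
position: [0.5362, 0.0443, 0.2564]
ee_rot: [0.253, 3.13, 0.002]
force: [-1.0, 0.6, 6.1]
width: 0.259
gripper_force: 15.0
```

```bash
python3 c.py go 0.03 2.2 6
```

```text
t 8.15 hmeas 0.114 hcmd 0.123 r 0.2201 bmeas [-0.193 -0.188] pred [-0.217  0.198  0.002] est [-0.193  0.232  0.004] F [-1.   0.6  6.1]
top 648 [0.4597 0.1496] 0.0423 0.3247 -0.183
scene 512 [0.461  0.1473] 0.0435 0.3225 -0.1782
predicted end [-0.044  0.148  0.004] h [ 0.042 -0.017 -0.065 -0.105 -0.135 -0.156]
[[0, -0.03, 0.71, 0, 0, 0, 0.8], [0, -0.02, 0.52, 0, 0, 0, 0.59], [0, -0.01, 0.43, 0, 0, 0, 0.49], [0, -0.01, 0.35, 0, 0, 0, 0.39], [0, 0.0, 0.26, 0, 0, 0, 0.3], [0, 0.0, 0.19, 0, 0, 0, 0.22]]
```

Emit:
{"op": "carry_out", "data": {"commands": [[0, -0.03, 0.71, 0, 0, 0, 0.8], [0, -0.02, 0.52, 0, 0, 0, 0.59], [0, -0.01, 0.43, 0, 0, 0, 0.49], [0, -0.01, 0.35, 0, 0, 0, 0.39], [0, 0.0, 0.26, 0, 0, 0, 0.3], [0, 0.0, 0.19, 0, 0, 0, 0.22]]}}

```text
clock: 8.85
position: [0.5534, 0.1025, 0.2559]
ee_rot: [-0.683, -3.066, -0.0]
force: [-2.9, 1.7, 7.2]
width: 0.259
gripper_force: 15.1
```

```bash
python3 c.py go 0.03 1.6 6
```

```text
t 8.85 hmeas -0.163 hcmd -0.156 r 0.2199 bmeas [-0.063] pred [-0.052  0.139  0.004] est [-0.062  0.123  0.003] F [-2.9  1.7  7.2]
top 350 [0.4436 0.1107] 0.0419 0.3255 -0.0534
scene 228 [0.435  0.1269] 0.0359 0.3389 -0.0914
predicted end [-0.013  0.052  0.003] h [-0.092 -0.043 -0.012  0.003  0.005 -0.005]
[[0, -0.02, -0.57, 0, 0, 0, -0.65], [0, -0.01, -0.43, 0, 0, 0, -0.49], [0, 0.0, -0.27, 0, 0, 0, -0.31], [0, 0.0, -0.13, 0, 0, 0, -0.15], [0, 0.0, -0.02, 0, 0, 0, -0.02], [0, 0.0, 0.09, 0, 0, 0, 0.1]]
```

Emit:
{"op": "carry_out", "data": {"commands": [[0, -0.02, -0.57, 0, 0, 0, -0.65], [0, -0.01, -0.43, 0, 0, 0, -0.49], [0, 0.0, -0.27, 0, 0, 0, -0.31], [0, 0.0, -0.13, 0, 0, 0, -0.15], [0, 0.0, -0.02, 0, 0, 0, -0.02], [0, 0.0, 0.09, 0, 0, 0, 0.1]]}}

```text
clock: 9.55
position: [0.542, 0.0706, 0.2561]
ee_rot: [0.449, 3.109, 0.001]
force: [-1.6, 0.8, 6.3]
width: 0.256
gripper_force: 15.0
```

```bash
python3 c.py go 0.03 1.6 6
```

```text
t 9.55 hmeas -0.009 hcmd -0.005 r 0.2198 bmeas [-0.037 -0.034] pred [-0.01   0.06   0.003] est [-0.033  0.026  0.001] F [-1.6  0.8  6.3]
top 560 [0.4414 0.1022] 0.042 0.3252 -0.0266
scene 215 [0.4325 0.104 ] 0.0401 0.3343 -0.0242
predicted end [-0.011  0.047  0.001] h [0.04  0.067 0.079 0.078 0.064 0.042]
[[0, -0.01, -0.4, 0, 0, 0, -0.45], [0, 0.0, -0.24, 0, 0, 0, -0.27], [0, 0.0, -0.1, 0, 0, 0, -0.12], [0, 0.0, 0.01, 0, 0, 0, 0.02], [0, 0.0, 0.12, 0, 0, 0, 0.14], [0, 0.0, 0.19, 0, 0, 0, 0.22]]
```

Emit:
{"op": "carry_out", "data": {"commands": [[0, -0.01, -0.4, 0, 0, 0, -0.45], [0, 0.0, -0.24, 0, 0, 0, -0.27], [0, 0.0, -0.1, 0, 0, 0, -0.12], [0, 0.0, 0.01, 0, 0, 0, 0.02], [0, 0.0, 0.12, 0, 0, 0, 0.14], [0, 0.0, 0.19, 0, 0, 0, 0.22]]}}

```text
clock: 10.25
position: [0.5395, 0.0606, 0.2561]
ee_rot: [0.378, 3.118, 0.001]
force: [0.0, 1.0, 5.0]
width: 0.261
gripper_force: 15.0
```

```bash
python3 c.py go 0.03 1.6 6
```

```text
t 10.25 hmeas 0.038 hcmd 0.042 r 0.2198 bmeas [-0.031 -0.039] pred [-0.011  0.05   0.001] est [-0.033  0.017 -0.002] F [0. 1. 5.]
top 621 [0.441  0.1006] 0.042 0.3252 -0.0214
scene 194 [0.4353 0.1049] 0.0418 0.3318 -0.0293
predicted end [-0.011  0.05  -0.002] h [0.075 0.092 0.097 0.089 0.072 0.049]
[[0, 0.0, -0.29, 0, 0, 0, -0.33], [0, 0.0, -0.15, 0, 0, 0, -0.17], [0, 0.0, -0.04, 0, 0, 0, -0.04], [0, 0.0, 0.07, 0, 0, 0, 0.08], [0, 0.0, 0.15, 0, 0, 0, 0.17], [0, 0.0, 0.2, 0, 0, 0, 0.23]]
```

Emit:
{"op": "carry_out", "data": {"commands": [[0, 0.0, -0.36, 0, 0, 0, -0.41], [0, 0.0, -0.15, 0, 0, 0, -0.17], [0, 0.0, -0.04, 0, 0, 0, -0.05], [0, 0.0, 0.07, 0, 0, 0, 0.08], [0, 0.0, 0.15, 0, 0, 0, 0.17], [0, 0.0, 0.2, 0, 0, 0, 0.23]]}}

```text
clock: 10.95
position: [0.5388, 0.0573, 0.256]
ee_rot: [0.355, 3.12, 0.001]
force: [3.1, 0.3, 4.6]
width: 0.257
gripper_force: 15.0
```

```bash
sed -i 's/2e-5,2e-6\]/2e-5,2e-5]/; s/if len(o)>3 and/if len(o)>3 and o[1]>300 and/' c.py; python3 c.py go 0.03 1.6 6
```

```text
t 10.95 hmeas 0.054 hcmd 0.049 r 0.2198 bmeas [-0.005] pred [-0.011  0.05  -0.002] est [-0.006  0.059 -0.001] F [3.1 0.3 4.6]
top 607 [0.4389 0.0923] 0.0419 0.325 0.005
scene 180 [0.4262 0.0935] 0.0388 0.3377 0.0109
predicted end [ 0.029  0.012 -0.001] h [-0.01  -0.052 -0.079 -0.095 -0.101 -0.097]
[[0, -0.02, 0.52, 0, 0, 0, 0.59], [0, -0.01, 0.37, 0, 0, 0, 0.42], [0, 0.0, 0.24, 0, 0, 0, 0.28], [0, 0.0, 0.14, 0, 0, 0, 0.16], [0, 0.0, 0.05, 0, 0, 0, 0.06], [0, 0.0, -0.03, 0, 0, 0, -0.03]]
```

Emit:
{"op": "carry_out", "data": {"commands": [[0, -0.02, 0.59, 0, 0, 0, 0.67], [0, -0.01, 0.37, 0, 0, 0, 0.42], [0, 0.0, 0.24, 0, 0, 0, 0.28], [0, 0.0, 0.14, 0, 0, 0, 0.16], [0, 0.0, 0.05, 0, 0, 0, 0.06], [0, 0.0, -0.03, 0, 0, 0, -0.03]]}}

```text
clock: 11.65
position: [0.5481, 0.0895, 0.2557]
ee_rot: [0.595, 3.084, -0.001]
force: [0.2, 0.3, 7.5]
width: 0.258
gripper_force: 15.0
```

```bash
python3 c.py go 0.03 1.6 6
```

```text
t 11.65 hmeas -0.099 hcmd -0.097 r 0.2198 bmeas [] pred [ 0.025  0.005 -0.001] est [ 0.025  0.005 -0.001] F [0.2 0.3 7.5]
top 266 [0.4324 0.09  ] 0.0403 0.3308 0.0166
scene 168 [0.4279 0.1051] 0.0325 0.339 -0.0238
predicted end [ 0.02   0.008 -0.001] h [-0.042 -0.002  0.025  0.04   0.046  0.042]
[[0, -0.01, -0.49, 0, 0, 0, -0.55], [0, -0.01, -0.35, 0, 0, 0, -0.4], [0, 0.0, -0.24, 0, 0, 0, -0.27], [0, 0.0, -0.13, 0, 0, 0, -0.15], [0, 0.0, -0.05, 0, 0, 0, -0.05], [0, 0.0, 0.03, 0, 0, 0, 0.03]]
```

Emit:
{"op": "carry_out", "data": {"commands": [[0, -0.01, -0.45, 0, 0, 0, -0.51], [0, -0.01, -0.35, 0, 0, 0, -0.4], [0, 0.0, -0.22, 0, 0, 0, -0.25], [0, 0.0, -0.12, 0, 0, 0, -0.13]]}}

```text
clock: 12.15
position: [0.5399, 0.0616, 0.2559]
ee_rot: [0.395, 3.115, -0.0]
force: [3.4, -0.0, 4.8]
width: 0.258
gripper_force: 15.0
```

```bash
python3 - <<'E'
import json
S=json.load(open("st.json"));S["rows"]=S["rows"][:4]
k=[-.45,-.35,-.22,-.12];h=S["h0"];r=[]
for y in k: h+=-y*.025/.2201;r.append(h)
S["rows"]=r;S["hc"]=h;json.dump(S,open("st.json","w"));print(h)
t=open("b.py").read()
t=t.replace('"top","scene"):\n        d=arm.get_image(n);','"top","wrist"):\n        sp=arm.observe();d=arm.get_image(n)\n        if n=="wrist":\n            pp,RR=pose(sp);M=np.eye(4);M[:3,:3]=RR.as_matrix();M[:3,3]=pp;Mi=np.linalg.inv(M@d["tool_from_camera"]);d["R"]=Mi[:3,:3];d["t"]=Mi[:3,3]\n        ')
t=t.replace("float(b),4)])","float(b)-(.005 if n==\"wrist\" else 0),4)])")
open("b.py","w").write(t)
E
python3 c.py go 0.03 1.6 6
```

```text
0.03221121819681366
t 12.15 hmeas 0.034 hcmd 0.032 r 0.2197 bmeas [0.01  0.001] pred [ 0.021 -0.003 -0.001] est [ 0.005 -0.026 -0.003] F [ 3.4 -0.   4.8]
top 541 [0.4381 0.0875] 0.0421 0.3247 0.0198
wrist 13475 [0.4387 0.0888] 0.0425 0.3244 0.0106
predicted end [ 0.005  0.029 -0.003] h [0.069 0.09  0.098 0.096 0.084 0.066]
[[0, -0.01, -0.32, 0, 0, 0, -0.37], [0, 0.0, -0.19, 0, 0, 0, -0.22], [0, 0.0, -0.07, 0, 0, 0, -0.08], [0, 0.0, 0.02, 0, 0, 0, 0.02], [0, 0.0, 0.1, 0, 0, 0, 0.11], [0, 0.0, 0.16, 0, 0, 0, 0.18]]
```

Emit:
{"op": "carry_out", "data": {"commands": [[0, -0.01, -0.32, 0, 0, 0, -0.37], [0, 0.0, -0.19, 0, 0, 0, -0.22], [0, 0.0, -0.07, 0, 0, 0, -0.08], [0, 0.0, 0.02, 0, 0, 0, 0.02], [0, 0.0, 0.1, 0, 0, 0, 0.11], [0, 0.0, 0.16, 0, 0, 0, 0.18]]}}

```text
clock: 12.85
position: [0.5384, 0.0549, 0.2559]
ee_rot: [0.342, 3.121, 0.0]
force: [5.4, -0.6, 4.6]
width: 0.257
gripper_force: 15.0
```

```bash
python3 c.py go 0.03 1.6 6
```

```text
t 12.85 hmeas 0.065 hcmd 0.066 r 0.2197 bmeas [0.018 0.014] pred [ 0.006  0.03  -0.003] est [ 0.015  0.048 -0.001] F [ 5.4 -0.6  4.6]
top 578 [0.4363 0.0852] 0.0417 0.3259 0.0281
wrist 13478 [0.4377 0.0847] 0.0424 0.3244 0.0235
predicted end [ 0.044 -0.005 -0.001] h [-0.02  -0.08  -0.118 -0.137 -0.141 -0.13 ]
[[0, -0.03, 0.76, 0, 0, 0, 0.86], [0, -0.02, 0.53, 0, 0, 0, 0.6], [0, -0.01, 0.33, 0, 0, 0, 0.38], [0, 0.0, 0.17, 0, 0, 0, 0.19], [0, 0.0, 0.03, 0, 0, 0, 0.03], [0, 0.0, -0.09, 0, 0, 0, -0.1]]
```

Emit:
{"op": "carry_out", "data": {"commands": [[0, -0.03, 0.76, 0, 0, 0, 0.86], [0, -0.02, 0.53, 0, 0, 0, 0.6], [0, -0.01, 0.33, 0, 0, 0, 0.38], [0, 0.0, 0.17, 0, 0, 0, 0.19], [0, 0.0, 0.03, 0, 0, 0, 0.03], [0, 0.0, -0.09, 0, 0, 0, -0.1]]}}

```text
clock: 13.55
position: [0.5509, 0.0962, 0.2556]
ee_rot: [0.643, 3.075, -0.002]
force: [2.3, -1.0, 7.4]
width: 0.258
gripper_force: 15.0
```

```bash
python3 c.py go 0.03 1.6 6
```

```text
t 13.55 hmeas -0.132 hcmd -0.13 r 0.2197 bmeas [0.024] pred [ 0.039 -0.012 -0.001] est [ 0.025 -0.039 -0.003] F [ 2.3 -1.   7.4]
top 179 [0.4265 0.0942] 0.0369 0.3375 0.0087
wrist 13359 [0.4364 0.0814] 0.0427 0.325 0.0345
predicted end [-0.006  0.011 -0.003] h [-0.035  0.06   0.155  0.185  0.188  0.17 ]
[[0, -0.04, -0.84, 0, 0, 0, -0.95], [0, -0.04, -0.83, 0, 0, 0, -0.94], [0, -0.04, -0.84, 0, 0, 0, -0.95], [0, 0.0, -0.26, 0, 0, 0, -0.3], [0, 0.0, -0.03, 0, 0, 0, -0.03], [0, 0.0, 0.16, 0, 0, 0, 0.18]]
```

Emit:
{"op": "carry_out", "data": {"commands": [[0, -0.04, -0.84, 0, 0, 0, -0.95], [0, -0.04, -0.83, 0, 0, 0, -0.94], [0, -0.04, -0.84, 0, 0, 0, -0.95], [0, 0.0, -0.26, 0, 0, 0, -0.3], [0, 0.0, -0.03, 0, 0, 0, -0.03], [0, 0.0, 0.16, 0, 0, 0, 0.18]]}}

```text
clock: 14.25
position: [0.535, 0.0317, 0.2557]
ee_rot: [0.182, 3.134, 0.001]
force: [7.5, 0.1, 2.5]
width: 0.255
gripper_force: 15.0
```

```bash
cp st.json st_bak.json; python3 c.py go 0.04 1.6 6
```

```text
t 14.25 hmeas 0.171 hcmd 0.17 r 0.2199 bmeas [0.023 0.018] pred [ 0.     0.021 -0.003] est [0.02  0.058 0.001] F [7.5 0.1 2.5]
top 655 [0.4365 0.0835] 0.0418 0.3253 0.033
wrist 13528 [0.4372 0.0833] 0.0426 0.3246 0.0281
predicted end [0.079 0.032 0.001] h [ 0.074 -0.02  -0.116 -0.21  -0.244 -0.23 ]
[[0, -0.04, 0.84, 0, 0, 0, 0.95], [0, -0.04, 0.83, 0, 0, 0, 0.94], [0, -0.04, 0.84, 0, 0, 0, 0.95], [0, -0.04, 0.83, 0, 0, 0, 0.94], [0, -0.01, 0.3, 0, 0, 0, 0.34], [0, 0.0, -0.12, 0, 0, 0, -0.14]]
```

Lamp held over the ring from about t=9.4 to 14.3 s; now I'll swing on to the right stop.

```bash
cp st_bak.json st.json; python3 c.py go 0.38 4.0 6
```

```text
t 14.35 hmeas 0.166 hcmd 0.17 r 0.2199 bmeas [0.031 0.025] pred [ 0.003  0.039 -0.003] est [0.027 0.081 0.001] F [ 8.5 -0.4  1.9]
top 654 [0.4361 0.0809] 0.0419 0.3252 0.0412
wrist 13554 [0.4371 0.0811] 0.0424 0.3243 0.0348
predicted end [0.13  0.171 0.001] h [ 0.123  0.082  0.044  0.007 -0.027 -0.06 ]
[[0, -0.01, 0.41, 0, 0, 0, 0.47], [0, -0.01, 0.36, 0, 0, 0, 0.41], [0, -0.01, 0.34, 0, 0, 0, 0.38], [0, -0.01, 0.32, 0, 0, 0, 0.36], [0, -0.01, 0.3, 0, 0, 0, 0.35], [0, 0.0, 0.29, 0, 0, 0, 0.33]]
```

Emit:
{"op": "carry_out", "data": {"commands": [[0, -0.01, 0.41, 0, 0, 0, 0.47], [0, -0.01, 0.36, 0, 0, 0, 0.41], [0, -0.01, 0.34, 0, 0, 0, 0.38], [0, -0.01, 0.32, 0, 0, 0, 0.36], [0, -0.01, 0.3, 0, 0, 0, 0.35], [0, 0.0, 0.29, 0, 0, 0, 0.33]]}}

```text
clock: 15.05
position: [0.5453, 0.0819, 0.2557]
ee_rot: [0.539, 3.095, -0.001]
force: [2.4, 0.1, 7.5]
width: 0.255
gripper_force: 15.0
```

```bash
python3 c.py go 0.38 3.3 5
```

```text
t 15.05 hmeas -0.062 hcmd -0.06 r 0.22 bmeas [0.11] pred [0.125 0.16  0.001] est [ 0.111  0.133 -0.002] F [2.4 0.1 7.5]
top 115 [0.4195 0.0752] 0.0323 0.3403 0.0678
wrist 13209 [0.4321 0.054 ] 0.0427 0.3246 0.1199
predicted end [ 0.188  0.116 -0.002] h [-0.073 -0.081 -0.089 -0.098 -0.108]
[[0, 0.0, 0.12, 0, 0, 0, 0.13], [0, 0.0, 0.07, 0, 0, 0, 0.08], [0, 0.0, 0.07, 0, 0, 0, 0.08], [0, 0.0, 0.08, 0, 0, 0, 0.09], [0, 0.0, 0.09, 0, 0, 0, 0.1]]
```

Emit:
{"op": "carry_out", "data": {"commands": [[0, 0.0, 0.12, 0, 0, 0, 0.13], [0, 0.0, 0.07, 0, 0, 0, 0.08], [0, 0.0, 0.07, 0, 0, 0, 0.08], [0, 0.0, 0.08, 0, 0, 0, 0.09], [0, 0.0, 0.09, 0, 0, 0, 0.1]]}}

```text
clock: 15.65
position: [0.5487, 0.0915, 0.2556]
ee_rot: [-0.611, -3.081, 0.002]
force: [-0.2, -0.2, 6.8]
width: 0.263
gripper_force: 15.0
```

```bash
python3 c.py go 0.38 2.7 5
```

```text
t 15.65 hmeas -0.109 hcmd -0.108 r 0.22 bmeas [0.171] pred [ 0.185  0.115 -0.002] est [ 0.172  0.088 -0.005] F [-0.2 -0.2  6.8]
top 0
wrist 12391 [0.43   0.0342] 0.0428 0.3247 0.181
predicted end [ 0.22   0.078 -0.005] h [-0.093 -0.078 -0.069 -0.064 -0.064]
[[0, 0.0, -0.14, 0, 0, 0, -0.16], [0, 0.0, -0.13, 0, 0, 0, -0.14], [0, 0.0, -0.08, 0, 0, 0, -0.09], [0, 0.0, -0.04, 0, 0, 0, -0.04], [0, 0.0, 0.0, 0, 0, 0, 0.0]]
```

Emit:
{"op": "carry_out", "data": {"commands": [[0, 0.0, -0.14, 0, 0, 0, -0.16], [0, 0.0, -0.13, 0, 0, 0, -0.14], [0, 0.0, -0.08, 0, 0, 0, -0.09], [0, 0.0, -0.04, 0, 0, 0, -0.04], [0, 0.0, 0.0, 0, 0, 0, 0.0]]}}

```text
clock: 16.25
position: [0.5454, 0.0822, 0.2557]
ee_rot: [0.545, 3.094, -0.001]
force: [1.8, -0.8, 6.9]
width: 0.26
gripper_force: 15.0
```

```bash
python3 c.py go 0.385 2.2 5
```

```text
t 16.25 hmeas -0.064 hcmd -0.064 r 0.2199 bmeas [0.213] pred [ 0.219  0.08  -0.005] est [ 0.213  0.068 -0.007] F [ 1.8 -0.8  6.9]
top 0
wrist 12368 [0.4295 0.0207] 0.0427 0.3246 0.2228
predicted end [ 0.263  0.092 -0.007] h [-0.055 -0.05  -0.053 -0.06  -0.071]
[[0, 0.0, -0.08, 0, 0, 0, -0.09], [0, 0.0, -0.04, 0, 0, 0, -0.04], [0, 0.0, 0.02, 0, 0, 0, 0.02], [0, 0.0, 0.06, 0, 0, 0, 0.07], [0, 0.0, 0.1, 0, 0, 0, 0.12]]
```

Emit:
{"op": "carry_out", "data": {"commands": [[0, 0.0, -0.08, 0, 0, 0, -0.09], [0, 0.0, -0.04, 0, 0, 0, -0.04], [0, 0.0, 0.02, 0, 0, 0, 0.02], [0, 0.0, 0.06, 0, 0, 0, 0.07], [0, 0.0, 0.1, 0, 0, 0, 0.12]]}}

```text
clock: 16.85
position: [0.5459, 0.0837, 0.2557]
ee_rot: [0.558, 3.092, -0.001]
force: [1.5, -0.2, 6.3]
width: 0.259
gripper_force: 15.0
```

```bash
python3 c.py go 0.39 1.9 5
```

```text
t 16.85 hmeas -0.071 hcmd -0.071 r 0.2199 bmeas [0.26] pred [ 0.261  0.091 -0.007] est [ 0.26   0.089 -0.007] F [ 1.5 -0.2  6.3]
top 0
wrist 11861 [0.4301 0.0054] 0.0428 0.324 0.2699
predicted end [ 0.319  0.091 -0.007] h [-0.093 -0.112 -0.131 -0.15  -0.169]
[[0, 0.0, 0.19, 0, 0, 0, 0.22], [0, 0.0, 0.17, 0, 0, 0, 0.19], [0, 0.0, 0.17, 0, 0, 0, 0.19], [0, 0.0, 0.17, 0, 0, 0, 0.19], [0, 0.0, 0.16, 0, 0, 0, 0.18]]
```

Emit:
{"op": "carry_out", "data": {"commands": [[0, 0.0, 0.19, 0, 0, 0, 0.22], [0, 0.0, 0.17, 0, 0, 0, 0.19], [0, 0.0, 0.17, 0, 0, 0, 0.19], [0, 0.0, 0.17, 0, 0, 0, 0.19], [0, 0.0, 0.16, 0, 0, 0, 0.18]]}}

```text
clock: 17.45
position: [0.5538, 0.1038, 0.2554]
ee_rot: [-0.707, -3.06, 0.002]
force: [-0.1, 0.3, 6.4]
width: 0.262
gripper_force: 15.1
```

```bash
python3 c.py go 0.395 1.5 5
```

```text
t 17.45 hmeas -0.169 hcmd -0.169 r 0.22 bmeas [0.307] pred [ 0.316  0.088 -0.007] est [ 0.307  0.07  -0.009] F [-0.1  0.3  6.4]
top 0
wrist 8982 [ 0.4312 -0.0097] 0.0425 0.3236 0.3167
predicted end [ 0.346  0.066 -0.009] h [-0.13  -0.107 -0.102 -0.11  -0.128]
[[0, -0.01, -0.34, 0, 0, 0, -0.39], [0, 0.0, -0.2, 0, 0, 0, -0.23], [0, 0.0, -0.05, 0, 0, 0, -0.06], [0, 0.0, 0.07, 0, 0, 0, 0.08], [0, 0.0, 0.16, 0, 0, 0, 0.18]]
```

Emit:
{"op": "carry_out", "data": {"commands": [[0, -0.01, -0.34, 0, 0, 0, -0.39], [0, 0.0, -0.2, 0, 0, 0, -0.23], [0, 0.0, -0.05, 0, 0, 0, -0.06], [0, 0.0, 0.07, 0, 0, 0, 0.08], [0, 0.0, 0.16, 0, 0, 0, 0.18]]}}

```text
clock: 18.05
position: [0.5501, 0.0951, 0.2556]
ee_rot: [-0.643, -3.075, 0.002]
force: [0.2, 0.3, 5.9]
width: 0.257
gripper_force: 15.0
```

```bash
python3 c.py go 0.41 1.4 5
```

```text
t 18.05 hmeas -0.126 hcmd -0.128 r 0.22 bmeas [0.345] pred [ 0.347  0.069 -0.009] est [ 0.345  0.065 -0.009] F [0.2 0.3 5.9]
top 0
wrist 9168 [ 0.4319 -0.022 ] 0.0427 0.324 0.3546
predicted end [ 0.384  0.051 -0.009] h [-0.145 -0.161 -0.177 -0.192 -0.208]
[[0, 0.0, 0.15, 0, 0, 0, 0.17], [0, 0.0, 0.14, 0, 0, 0, 0.16], [0, 0.0, 0.14, 0, 0, 0, 0.16], [0, 0.0, 0.14, 0, 0, 0, 0.16], [0, 0.0, 0.14, 0, 0, 0, 0.16]]
```

Emit:
{"op": "carry_out", "data": {"commands": [[0, 0.0, 0.15, 0, 0, 0, 0.17], [0, 0.0, 0.14, 0, 0, 0, 0.16], [0, 0.0, 0.14, 0, 0, 0, 0.16], [0, 0.0, 0.14, 0, 0, 0, 0.16], [0, 0.0, 0.14, 0, 0, 0, 0.16]]}}

```text
clock: 18.65
position: [0.5575, 0.1115, 0.2554]
ee_rot: [-0.766, -3.046, 0.003]
force: [0.6, -1.2, 6.4]
width: 0.26
gripper_force: 15.1
```

```bash
python3 c.py ramp -0.13 5
```

```text
t 18.65 hmeas -0.208 hcmd -0.208 r 0.2201 bmeas [0.372] pred [ 0.382  0.049 -0.009] est [ 0.373  0.032 -0.011] F [ 0.6 -1.2  6.4]
top 0
wrist 4876 [ 0.4339 -0.0308] 0.0418 0.323 0.3825
predicted end [ 0.38   0.005 -0.011] h [-0.192 -0.177 -0.162 -0.146 -0.13 ]
[[0, 0.0, -0.14, 0, 0, 0, -0.16], [0, 0.0, -0.14, 0, 0, 0, -0.15], [0, 0.0, -0.13, 0, 0, 0, -0.15], [0, 0.0, -0.14, 0, 0, 0, -0.16], [0, 0.0, -0.14, 0, 0, 0, -0.16]]
```

Emit:
{"op": "carry_out", "data": {"commands": [[0, 0.0, -0.14, 0, 0, 0, -0.16], [0, 0.0, -0.14, 0, 0, 0, -0.15], [0, 0.0, -0.13, 0, 0, 0, -0.15], [0, 0.0, -0.14, 0, 0, 0, -0.16], [0, 0.0, -0.14, 0, 0, 0, -0.16]]}}

```text
clock: 19.25
position: [0.5503, 0.0956, 0.2555]
ee_rot: [0.645, 3.075, -0.002]
force: [3.0, -0.8, 6.6]
width: 0.256
gripper_force: 15.0
```

```bash
python3 c.py ramp -0.05 8
```

```text
t 19.25 hmeas -0.128 hcmd -0.13 r 0.22 bmeas [0.383] pred [ 0.381  0.009 -0.011] est [ 0.383  0.012 -0.011] F [ 3.  -0.8  6.6]
top 0
wrist 7791 [ 0.434  -0.0342] 0.0425 0.3234 0.3929
predicted end [ 0.4    0.    -0.011] h [-0.12 -0.11 -0.1  -0.09 -0.08 -0.07 -0.06 -0.05]
[[0, 0.0, -0.09, 0, 0, 0, -0.1], [0, 0.0, -0.09, 0, 0, 0, -0.1], [0, 0.0, -0.08, 0, 0, 0, -0.1], [0, 0.0, -0.09, 0, 0, 0, -0.1], [0, 0.0, -0.09, 0, 0, 0, -0.1], [0, 0.0, -0.09, 0, 0, 0, -0.1], [0, 0.0, -0.09, 0, 0, 0, -0.1], [0, 0.0, -0.08, 0, 0, 0, -0.1]]
```

Emit:
{"op": "carry_out", "data": {"commands": [[0, 0.0, -0.09, 0, 0, 0, -0.1], [0, 0.0, -0.09, 0, 0, 0, -0.1], [0, 0.0, -0.08, 0, 0, 0, -0.1], [0, 0.0, -0.09, 0, 0, 0, -0.1], [0, 0.0, -0.09, 0, 0, 0, -0.1], [0, 0.0, -0.09, 0, 0, 0, -0.1], [0, 0.0, -0.09, 0, 0, 0, -0.1], [0, 0.0, -0.08, 0, 0, 0, -0.1]]}}

```text
clock: 20.15
position: [0.5444, 0.0793, 0.2557]
ee_rot: [0.523, 3.097, -0.001]
force: [3.7, -1.3, 4.6]
width: 0.255
gripper_force: 15.0
```

```bash
python3 c.py ramp 0.18 8
```

```text
t 20.15 hmeas -0.05 hcmd -0.05 r 0.22 bmeas [0.386] pred [ 0.4    0.    -0.011] est [ 0.387 -0.022 -0.013] F [ 3.7 -1.3  4.6]
top 0
wrist 10445 [ 0.4339 -0.0354] 0.0427 0.3237 0.3965
predicted end [ 0.4    0.    -0.013] h [-0.022  0.007  0.036  0.064  0.094  0.122  0.152  0.18 ]
[[0, 0.0, -0.25, 0, 0, 0, -0.29], [0, 0.0, -0.26, 0, 0, 0, -0.29], [0, 0.0, -0.25, 0, 0, 0, -0.28], [0, 0.0, -0.25, 0, 0, 0, -0.29], [0, 0.0, -0.26, 0, 0, 0, -0.29], [0, 0.0, -0.25, 0, 0, 0, -0.29], [0, 0.0, -0.26, 0, 0, 0, -0.29], [0, 0.0, -0.25, 0, 0, 0, -0.28]]
```

Emit:
{"op": "carry_out", "data": {"commands": [[0, 0.0, -0.25, 0, 0, 0, -0.29], [0, 0.0, -0.26, 0, 0, 0, -0.29], [0, 0.0, -0.25, 0, 0, 0, -0.28], [0, 0.0, -0.25, 0, 0, 0, -0.29], [0, 0.0, -0.26, 0, 0, 0, -0.29], [0, 0.0, -0.25, 0, 0, 0, -0.29], [0, 0.0, -0.26, 0, 0, 0, -0.29], [0, 0.0, -0.25, 0, 0, 0, -0.28]]}}

```text
clock: 21.05
position: [0.5347, 0.03, 0.2557]
ee_rot: [0.164, 3.133, 0.002]
force: [14.7, -1.1, -3.6]
width: 0.259
gripper_force: 15.0
```

```bash
python3 c.py ramp 0.40 8
```

```text
t 21.05 hmeas 0.179 hcmd 0.18 r 0.22 bmeas [0.387] pred [ 0.4    0.    -0.013] est [ 0.388 -0.021 -0.015] F [14.7 -1.1 -3.6]
top 0
wrist 12755 [ 0.4336 -0.0357] 0.0427 0.324 0.3974
predicted end [ 0.4    0.    -0.015] h [0.207 0.235 0.263 0.29  0.318 0.345 0.372 0.401]
[[0, 0.0, -0.24, 0, 0, 0, -0.27], [0, 0.0, -0.24, 0, 0, 0, -0.28], [0, 0.0, -0.25, 0, 0, 0, -0.28], [0, 0.0, -0.24, 0, 0, 0, -0.27], [0, 0.0, -0.24, 0, 0, 0, -0.27], [0, 0.0, -0.24, 0, 0, 0, -0.27], [0, 0.0, -0.24, 0, 0, 0, -0.28], [0, 0.0, -0.25, 0, 0, 0, -0.28]]
```

Emit:
{"op": "carry_out", "data": {"commands": [[0, -0.03, -0.24, 0, 0, 0, -0.27], [0, -0.03, -0.24, 0, 0, 0, -0.28], [0, -0.02, -0.25, 0, 0, 0, -0.28], [0, -0.02, -0.24, 0, 0, 0, -0.27], [0, -0.02, -0.24, 0, 0, 0, -0.27], [0, -0.02, -0.24, 0, 0, 0, -0.27], [0, -0.02, -0.24, 0, 0, 0, -0.28], [0, -0.02, -0.2, 0, 0, 0, -0.25]]}}

```text
clock: 21.95
position: [0.5358, -0.0167, 0.2548]
ee_rot: [0.178, -3.135, -0.001]
force: [2.8, -0.1, -1.0]
width: 0.265
gripper_force: 15.1
```

```bash
python3 b.py
```

```text
t 21.95 h 0.386 r 0.2201 yaw-err -0.019747804715667172 z 0.2547739483472644 F [ 2.8 -0.1 -1. ] 0.2645040073407617
top 477 [ 0.4322 -0.0365] 0.0419 0.3255 0.4041
wrist 13375 [ 0.4338 -0.0356] 0.0424 0.3238 0.3972
```

Emit:
{"op": "carry_out", "data": {"commands": [[0.4, 0, 0, 0, 0, 0, 0], [0.5, 0, 0, 0, 0, 0, 0], [0.7, 0, 0, 0, 0, 0, 0], [1, 0, 0, 0, 0, 0, 0], [1, 0, 0, 0, 0, 0, 0], [1, 0, 0, 0, 0, 0, 0], [1, 0, 0, 0, 0, 0, 0]]}}

```text
clock: 22.75
position: [0.5361, -0.016, 0.2555]
ee_rot: [0.176, -3.137, 0.0]
force: [0.2, 1.2, -0.1]
width: 0.825
gripper_force: 0.0
```

Emit:
{"op": "carry_out", "data": {"commands": [[1, 0, 0, -0.5, 0, 0, 0], [1, 0, 0, -0.9, 0, 0, 0], [1, 0, 0, -0.9, 0, 0, 0], [1, 0, 0, -0.9, 0, 0, 0], [1, 0, 0, -0.9, 0, 0, 0], [1, 0, 0, -0.9, 0, 0, 0], [1, 0, 0, 0, 0, 0, 0], [1, 0, 0, 0, 0, 0, 0]]}}

```text
clock: 23.55
position: [0.5363, -0.0159, 0.3812]
ee_rot: [-0.176, 3.135, -0.0]
force: [-0.4, -1.0, -0.9]
width: 1.005
gripper_force: 0.0
```

```bash
python3 b.py
python3 - <<'E'
from cell import arm;import cv2
cv2.imwrite("pics/end.png",arm.get_image("scene")["pixels"][...,::-1])
E
```

```text
t 23.55 h 0.3826 r 0.2195 yaw-err -0.01738209950450198 z 0.381207924867386 F [-0.4 -1.  -0.9] 1.0050142020681267
top 433 [ 0.4314 -0.035 ] 0.0413 0.326 0.3992
wrist 4812 [ 0.4336 -0.0358] 0.0425 0.324 0.3978
```

View pics/end.png

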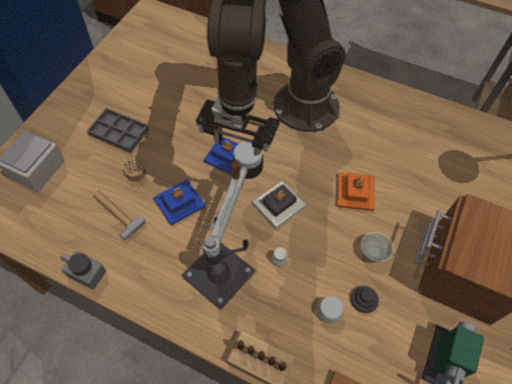

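The boom is at the right stop with the lamp head at (248,158). The gripper is clear above it, and the white block at (279,202) and the bystanders haven't moved.

```bash
python3 -c "
from cell import arm
print(arm.sign_off())"
```

```text
the job is handed in; nothing more can be done
None
```

I handed the job in at about 24 s: by my camera measurements the lamp stayed over the ring for about 4.8 s, then came to rest gently on the right-hand stop, with the lever let go and the bench undisturbed; the sign-off gave no verdict.

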